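# Open the carver's roll-top tool chest and get the mallet out

### The arm

A 7-joint arm with a two-finger parallel gripper is mounted at the origin on the work surface. World frame = base frame: x ahead of the robot, y to its left, z up, the work surface at z = 0. Lengths are in m, angles in rad, forces in N, time in s.
With the tool pointing down it reaches from about 0.4 to 0.875 m from the base axis. Payload 19.3 kg.
Tool frame: the origin (TCP) lies at the very end of the fingers, on their centre line; the grasp point (between the pads) lies 19 mm behind it; z points along the fingers, y is the direction in which the jaws open and shut (so a half turn about z gives the same grasp; the last joint's range is limited). The gripper opens to 85 mm and grips with 20 to 120 N. Pads are 22 mm wide; open, the fingers measure 114 mm over their backs; the gripper's body (76 mm by 85 mm) begins 54 mm behind the grasp point. The pads swing forward as they close: fully open they stand 13 mm farther back than shut.
Start: joints at [1.073, 0.521, -0.036, 1.599, 0.021, 1.021, -0.113], TCP at [0.259, -0.569, 0.231] pointing down, gripper open.
Joint ranges: [-2.91, 2.91], [-0.3, 2.13], [-1.5, 1.42], [0.17, 2.43], [-1.26, 4.41], [0.16, 1.93], [-2.52, 2.52]. Speed limits (rad/s): [1.89, 1.89, 2.39, 2.39, 3.01, 3.01, 3.01].

### API

Orientations are given as [roll, pitch, yaw] about the fixed x, y, z axes, in that order (R = Rz(yaw) Ry(pitch) Rx(roll)).
In Python, from workcell import bot, vision, job_done gives the robot as it stands.
- The arm moves only by the tool arm_command, never from a script. Its arguments are lists of equal length, an entry for each row: "gripper": the finger opening in cm, from 0 to 8.54; "slide": the shift along the tool's x, y, z in cm, a list of three; "turn": the turn, a rotation vector about the tool's x, y, z in degrees, a list of three. A call has 1 to 5 rows; each row is the pose to reach, as a shift and turn from the pose commanded when the call began, along the tool's axes at that moment; what a row does not reach only later rows make up. A row lasts 1/8 s, in which the tool goes at most 62.5 mm and 10.7 degrees, less where a joint would pass 70% of its speed; a pose out of reach is approached as far as the arm can. A call with a gripper value outside its range is refused whole. The fingers move at their own pace and stop on an object; "force" is the grip in N (left out, the last holds). Time passes only in rows, so rows that repeat a pose let the fingers close. It gives the time, the measured TCP pose, the force and the opening at its end, in the units of the state.
- bot.observe(): the state, without advancing time (a new reading comes with each control period).
- vision.grab_frame(name): name is "side" or "top"; returns the picture (384x512x3 uint8, blue, green, red); there is no depth.
- vision.camera_model(name): a dict with "mtx" (3x3 intrinsics, pixels), "T" (4x4, takes a point from camera to world coordinates). Camera axes: x right, y down, z forward; pixel columns grow to the right and rows downward; lengths in m; the calibration is good to about 2 mm. A picture is of the moment at which its call begins. camera_model takes no time and is no camera call.
- job_done(): hands the job in, once; it reports no verdict.
The state is a dict: "clock": time; "qpos": joint angles; "qd": joint speeds; "joint_efforts": joint torques, N m; "position": TCP position; "tool_rot": TCP orientation; "force": force on the tool from outside, world axes, zero at the start; "moment": the same for the moment, N m; "grip_width": finger opening in m.
Only numpy, scipy, OpenCV 4.12 (cv2) and the standard library are available. Lean on these libraries where they do the work, as an engineer would, in place of code of your own. Each camera call takes 0.05 s, during which the arm holds its last target. There are 200 camera calls.

### The job

Get the mallet out for carving: raise the slatted shutter of the roll-top tool chest until it goes over the top and stays fully open by itself, and let go of it. Then lift out the round wooden mallet and stand it upright, head down, on the cork mat beside the carving. Leave the shutter open and the other tools where they are.

Things in the scene. Friction and masses are not known exactly. Their poses are not given: they have to be found in the camera images.
- chest: Fixed wooden roll-top chest (mm): 420 wide, 488 deep, 294 high, half-round sides 18 thick. Origin under its centre, on the bench; x to its back (the shutter faces -x), y along the width. Floor top 18 above the bench. Front sill: board 54 high, 18 thick, at x = -225. Inside faces of the sides at y = +-192, round edge of radius 244 about track_axis. Gouge rack inside, from x = 98.
- track_axis (a point): Axis of the shutter's round tracks, midway between the chest's sides: 50 mm above the chest's origin. Frame as the chest's: x to its back, y along its width, z up. A fixed hood covers the rear half of the chest (it starts 7 mm behind this axis; its top is 294 mm above the bench).
- handle (a point): Middle of the shutter's steel bar handle: bar 12 mm thick, 120 mm long between its posts, along the chest's width, 39 mm clear of the bottom rail (30 mm high, 18 thick). Moves on a circle of radius 280 mm about the y axis of track_axis: shut, in front of the chest, 78 mm above the bench; open, on top, 329 mm above the bench and 20 mm in front of track_axis.
- shutter (a joint): Turn of the shutter about track_axis, rad: 0 shut, on the sill; 1.40 fully open, at its stop. The handle's angle above level seen from track_axis is 0.10 + this. The slats run in the round tracks and go under the hood. Lifting takes up to 6 N. Let go below about 0.7 it slides shut by its weight; past about 1.05 the weight behind carries it slowly on to the stop, where it stays.
- mallet_center (a point): Centre (half-way up) of a turned wooden mallet, 165 mm tall, 0.25 to 0.5 kg; z from head to handle. Stands head down on the chest's floor behind the shutter, in the left or right half, 122 to 150 mm in front of track_axis and about 85 mm to one side. Head 74 mm across at the foot, 62 at its top, 86 tall. Handle 25 to 29 mm across, from 10 to 82 mm above this point.
- mat: Fixed square cork mat, 200 x 200 x 5 mm, flat on the bench; origin at the centre of its underside, its top is 5 mm above the bench; x and y along its edges.
- carving: Fixed block of limewood with a half-carved rosette, 200 x 130 mm and 95 mm high, between two wooden dogs; origin at the centre of its underside. Its centre is about 210 mm from the mat's centre.
- wax_tin: Closed metal tin of wax, 68 mm across and 62 mm high, standing in the half of the chest where the mallet is not; origin at the centre of its underside. Leave where it is.
- stone_box: Flat wooden case of a sharpening stone, 150 x 52 x 34 mm, lying on the chest's floor in the middle, between mallet and tin, lengthwise front to back; origin at the centre of its underside. Leave where it is.
- gouge: Carving gouge with a square wooden handle lying on the bench, 240 mm long and 22 mm high; origin at the front end of its wooden handle, on the bench, x points along it to the blade. Leave where it is.

How it is judged:
By the outcome, as a careful person would: the job done as asked, in the order asked, and still so for the second after the job is handed in, with the robot touching nothing.
It also fails if it takes over 61 s, if anything falls off the work surface, if the arm or the gripper's body presses on something with over 40 N, if the wrist force passes 120 N, or if a joint passes its speed limit or range.

## Working session

There is one attempt and no reset: what is moved stays moved. The work goes in short steps, Python scripts to look and compute and a tool call to move; the robot and the scene stay as the last step left them, time stands still between calls to the robot, and variables do not carry over. Pictures are saved under pics/ and viewed, about 8 in all and at most 12, crops included, and the job is handed in when it is done.

Besides the shell and the picture viewer there is one more tool, called after "Request:" as name(argument=value, ...) on one line, values as JSON. arm_command: Moves the arm, as the interface text tells. Its arguments: {"type":"object","properties":{"gripper":{"type":"array","items":{"type":"number"}},"slide":{"type":"array","items":{"type":"array","items":{"type":"number"}}},"turn":{"type":"array","items":{"type":"array","items":{"type":"number"}}},"force":{"type":"number"}},"required":["gripper","slide","turn"]}

```bash
ls; mkdir -p pics
python3 - <<'E'
from workcell import bot, vision
import cv2, numpy as np
np.set_printoptions(precision=4,suppress=True)
for n in("side","top"):
    cv2.imwrite(f"pics/{n}0.png",vision.grab_frame(n)); m=vision.camera_model(n); print(n,m["mtx"],m["T"])
print(bot.observe())
E
```

```text
pics
side [[349.9956   0.     255.3868]
 [  0.     349.9956 194.6201]
 [  0.       0.       1.    ]] [[-0.4593  0.8348 -0.3035  0.7822]
 [ 0.8883  0.4321 -0.1557  0.1708]
 [ 0.0012 -0.3411 -0.94    0.8503]
 [ 0.      0.      0.      1.    ]]
top [[453.6087   0.     253.1006]
 [  0.     453.6087 194.4978]
 [  0.       0.       1.    ]] [[ 0.0173 -0.9979  0.063   0.4502]
 [-0.9997 -0.0163  0.0159  0.0355]
 [-0.0148 -0.0633 -0.9979  1.3717]
 [ 0.      0.      0.      1.    ]]
{'clock': 0.1, 'qpos': array([ 1.0728,  0.522 , -0.0363,  1.5999,  0.0212,  1.0211, -0.1128]), 'qd': array([-0.0003, -0.0021,  0.0032, -0.0008, -0.0004, -0.0008,  0.0023]), 'joint_efforts': array([  0.007 , -92.8492,   1.9856, -37.0532,   0.0183,   0.0054,
        -0.0002]), 'position': array([ 0.2591, -0.5684,  0.2308]), 'tool_rot': array([-3.1406,  0.0001,  0.4279]), 'force': array([-1.4936, -0.0354,  0.2484]), 'moment': array([ 0.0499,  0.0198, -0.0489]), 'grip_width': 0.08525305618915381}
```

View pics/side0.png

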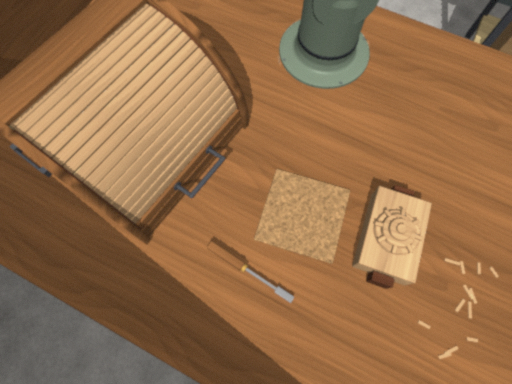

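View pics/top0.png

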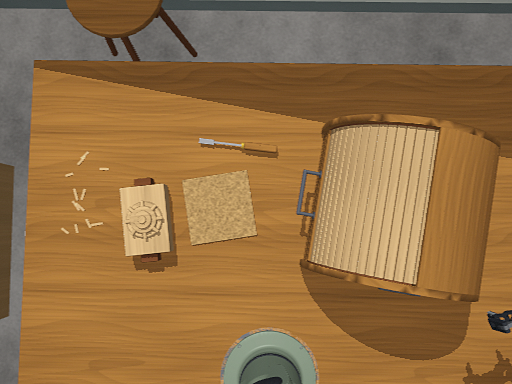

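```bash
cat > h.py <<'E'
import cv2, numpy as np
from workcell import bot, vision
np.set_printoptions(precision=4,suppress=True)
M={n:vision.camera_model(n) for n in("side","top")}
def ray(n,p):
    m=M[n]; d=m["T"][:3,:3]@np.linalg.solve(m["mtx"],[p[0],p[1],1.]); return m["T"][:3,3],d
def plane(n,p,z):
    o,d=ray(n,p); return o+d*(z-o[2])/d[2]
def tri(ps,pt):
    (a,u),(b,v)=ray("side",ps),ray("top",pt)
    s=np.linalg.lstsq(np.c_[u,-v],b-a,rcond=None)[0]; A,B=a+u*s[0],b+v*s[1]
    return (A+B)/2,np.linalg.norm(A-B)
def proj(n,P):
    m=M[n]; T=np.linalg.inv(m["T"]); c=(T[:3,:3]@np.atleast_2d(P).T+T[:3,3:]); q=m["mtx"]@c; return (q[:2]/q[2]).T
def state():
    s=bot.observe(); return s
E
python3 - <<'E'
from h import *
S=cv2.imread("pics/side0.png");T=cv2.imread("pics/top0.png")
a=cv2.resize(S[130:220,150:250],None,fx=4,fy=4,interpolation=cv2.INTER_NEAREST)
b=cv2.resize(T[110:305,290:505],(397,360),interpolation=cv2.INTER_CUBIC)
cv2.imwrite("pics/c1.png",np.hstack([a,b]))
for n,I,(x0,y0,x1,y1) in(("side",S,(170,140,235,205)),("top",T,(290,160,325,225))):
    m=((I[...,0].astype(int)-I[...,2])>5).astype(np.uint8); m2=np.zeros_like(m); m2[y0:y1,x0:x1]=m[y0:y1,x0:x1]
    ys,xs=np.nonzero(m2); print(n,len(xs),xs.min(),xs.max(),ys.min(),ys.max())
    for y in range(ys.min(),ys.max()+1): 
        x=xs[ys==y]
        if len(x): print((y,x.min(),x.max(),len(x)),end=' ')
    print()
# mat
for n,I in(("top",T),("side",S)):
    hsv=cv2.cvtColor(I,cv2.COLOR_BGR2HSV); 
    c=(220,208) if n=="top" else (303,215)
    print(hsv[c[1]-3:c[1]+3,c[0]-3:c[0]+3].mean((0,1)), hsv[c[1]+(90 if n=="side" else 60),c[0]])
E
```

```text
side 64 177 223 149 196
(149, np.int64(208), np.int64(208), 1) (150, np.int64(210), np.int64(210), 1) (151, np.int64(211), np.int64(211), 1) (153, np.int64(215), np.int64(215), 1) (155, np.int64(217), np.int64(217), 1) (158, np.int64(223), np.int64(223), 1) (159, np.int64(221), np.int64(222), 2) (160, np.int64(220), np.int64(220), 1) (161, np.int64(220), np.int64(221), 2) (163, np.int64(219), np.int64(219), 1) (164, np.int64(217), np.int64(218), 2) (165, np.int64(216), np.int64(216), 1) (166, np.int64(215), np.int64(215), 1) (167, np.int64(215), np.int64(215), 1) (168, np.int64(214), np.int64(215), 2) (169, np.int64(213), np.int64(213), 1) (173, np.int64(209), np.int64(211), 3) (174, np.int64(208), np.int64(209), 2) (175, np.int64(208), np.int64(209), 2) (176, np.int64(207), np.int64(208), 2) (178, np.int64(205), np.int64(206), 2) (180, np.int64(203), np.int64(204), 2) (181, np.int64(202), np.int64(202), 1) (182, np.int64(202), np.int64(203), 2) (183, np.int64(200), np.int64(202), 2) (185, np.int64(199), np.int64(199), 1) (186, np.int64(178), np.int64(199), 2) (187, np.int64(177), np
[... 1618 characters left out ...]
4(299), np.int64(301), 3) (203, np.int64(299), np.int64(300), 2) (204, np.int64(298), np.int64(300), 3) (205, np.int64(298), np.int64(300), 3) (206, np.int64(298), np.int64(300), 3) (207, np.int64(298), np.int64(299), 2) (208, np.int64(298), np.int64(300), 3) (209, np.int64(298), np.int64(299), 2) (210, np.int64(297), np.int64(299), 3) (211, np.int64(297), np.int64(299), 3) (212, np.int64(297), np.int64(314), 10) (213, np.int64(297), np.int64(314), 15) (214, np.int64(298), np.int64(313), 15) (215, np.int64(306), np.int64(313), 8) (216, np.int64(312), np.int64(313), 2) (217, np.int64(312), np.int64(313), 2) 
[ 18.1667 122.3889 187.0833] [ 16 168 164]
[ 16.0556 119.1111 188.1667] [ 14 148 176]
```

View pics/c1.png

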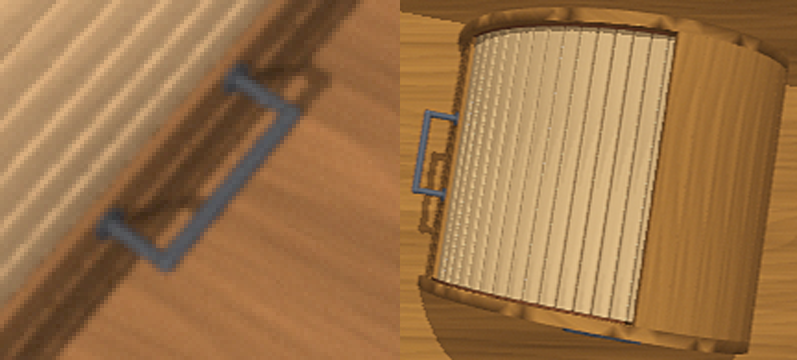

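Run:
```python
from h import *
T=cv2.imread("pics/top0.png")
m=((T[...,0].astype(int)-T[...,2])>5); pts=[]
for y in range(178,211):
    x=np.nonzero(m[y,290:312])[0]+290; pts.append((x.mean(),y))
vx,vy,cx,cy=cv2.fitLine(np.float32(pts),cv2.DIST_L2,0,.01,.01).ravel()
f=lambda y:(cx+(y-cy)*vx/vy,y)
A,B=plane("top",f(172),.078),plane("top",f(213),.078); print("bar",A,B,np.linalg.norm(A-B),np.arctan2(*(B-A)[[1,0]]))
for s,t in(((223.3,158.6),(304.5,171.5)),((191.8,195.5),(298.3,213.3))): print("tri",tri(s,t))
H=[plane("top",p,.290) for p in((439.4,127.9),(416.1,284.9))]; print("hood",H,np.arctan2(*(H[1]-H[0])[[1,0]]),np.linalg.norm(H[1]-H[0]))
# mat
for n in("top","side"):
    I=cv2.imread(f"pics/{n}0.png"); hsv=cv2.cvtColor(I,cv2.COLOR_BGR2HSV); k=cv2.medianBlur(((hsv[...,1]<140)&(hsv[...,2]>150)).astype(np.uint8)*255,5)
    c=(220,208) if n=="top" else (303,215)
    cs=[q for q in cv2.findContours(k,0,1)[0] if cv2.pointPolygonTest(q,c,False)>0]
    for q in cs:
        b=cv2.boxPoints(cv2.minAreaRect(q)); print(n,cv2.contourArea(q)); P=cv2.approxPolyDP(q,.05*cv2.arcLength(q,True),True).reshape(-1,2)
        W=np.array([plane(n,p,.005) for p in P]); print(W[:,:2],W.mean(0)); mm=cv2.moments(q); print(plane(n,(mm['m10']/mm['m00'],mm['m01']/mm['m00']),.005))
W=[plane("top",p,.095) for p in((120,187),(164,183),(170,250),(125,256))];print("carv",np.array(W),np.mean(W,0))
print("gouge",plane("top",(277,150),.015),plane("top",(200,141),.01))
```

```text
bar [ 0.5988 -0.0906  0.078 ] [ 0.4812 -0.072   0.078 ] 0.11907444679024588 2.9848502563247705
tri (array([ 0.5663, -0.0431,  0.2599]), np.float64(0.06329336180984371))
tri (array([ 0.5195, -0.1267, -0.1414]), np.float64(0.09671417118239198))
hood [array([ 0.6858, -0.3912,  0.29  ]), array([ 0.3122, -0.3336,  0.29  ])] 2.9887725103126366 0.37802533526969745
top 4203.5
[[0.6074 0.083 ]
 [0.5709 0.2734]
 [0.3846 0.2352]
 [0.4238 0.0465]] [0.4967 0.1595 0.005 ]
[0.4965 0.1598 0.005 ]
side 5988.0
[[0.4191 0.0484]
 [0.6116 0.0798]
 [0.5809 0.2721]
 [0.3894 0.2407]] [0.5002 0.1602 0.005 ]
[0.5047 0.1626 0.005 ]
carv [[0.546  0.4336 0.095 ]
 [0.5593 0.3088 0.095 ]
 [0.371  0.2863 0.095 ]
 [0.3519 0.4125 0.095 ]] [0.457  0.3603 0.095 ]
gouge [ 0.6714 -0.0127  0.015 ] [0.6963 0.2212 0.01  ]
```

```bash
cat >> h.py <<'E'
from scipy.spatial.transform import Rotation as Ro
O=np.array([.498,-.356,0]); YC=np.array([.988,-.155,0]); YC/=np.linalg.norm(YC); XC=np.array([YC[1],-YC[0],0]); Z=np.array([0,0,1.])
AX=O+[0,0,.05]
def chest(x,y,z): return O+XC*x+YC*y+Z*z
def rot(a):  # tool x=YC, tool z points a deg below level toward chest back (90=down)
    a=np.radians(a); z=XC*np.cos(a)-Z*np.sin(a); return Ro.from_matrix(np.c_[YC,np.cross(z,YC),z])
def bar(t,r=.28): a=.10+t; return AX+r*(-XC*np.cos(a)+Z*np.sin(a))
def rel(targets,base=None):
    s=bot.observe(); p,R=(s["position"],Ro.from_euler("xyz",s["tool_rot"])) if base is None else base
    print("t",round(s["clock"],2),"pos",s["position"],"force",s["force"],"grip",round(s["grip_width"],4),"q",s["qpos"])
    for q,Q in targets: print("slide",(R.inv().apply(q-p)*100).round(1).tolist(),"turn",np.degrees((R.inv()*Q).as_rotvec()).round(1).tolist())
def at(g,R,back=0): return (g+R.apply([0,0,.019-back]),R)
E
python3 - <<'E'
from h import *
p=bot.observe()["position"]
rel([(p+[0,0,.27],rot(90)),at(bar(0),rot(45),.15),at(bar(0),rot(45))])
E
```

```text
t 0.1 pos [ 0.2591 -0.5684  0.2308] force [-1.4936 -0.0354  0.2484] grip 0.0853 q [ 1.0728  0.522  -0.0363  1.5999  0.0212  1.0211 -0.1128]
slide [-0.0, -0.0, -27.0] turn [-0.1, 0.0, 33.4]
slide [51.0, -40.4, 6.1] turn [-43.7, -13.1, 31.7]
slide [45.2, -31.5, 16.7] turn [-43.7, -13.1, 31.7]
```

Request:
arm_command(gripper=[4.5,4.5,4.5,4.5,4.5], slide=[[0,0,-27],[0,0,-27],[0,0,-27],[0,0,-27],[0,0,-27]], turn=[[0,0,33.4],[0,0,33.4],[0,0,33.4],[0,0,33.4],[0,0,33.4]])

```text
clock: 0.72
position: [0.2594, -0.5689, 0.505]
tool_rot: [3.138, -0.003, -0.156]
force: [-0.2, 0.5, -0.6]
grip_width: 0.0451
```

Run:
```python
from h import *
rel([(np.array([.55,0.05,.48]),rot(90)),(np.array([.55,0.08,.40]),rot(45)),at(bar(0),rot(45),.12)])
```

```text
t 0.72 pos [ 0.2594 -0.5689  0.505 ] force [-0.23    0.5164 -0.6357] grip 0.0451 q [ 0.9725  0.3903  0.1238  1.1335 -0.0471  1.6161 -0.6416]
slide [19.1, -65.7, 2.3] turn [0.2, -0.2, 0.0]
slide [18.6, -68.6, 10.3] turn [-44.8, -0.1, -0.1]
slide [20.2, -59.9, 35.4] turn [-44.8, -0.1, -0.1]
```

Request:
arm_command(gripper=[4.5,4.5,4.5,4.5,4.5], slide=[[19,-66,2],[19,-66,2],[19,-66,2],[19,-66,2],[19,-66,2]], turn=[[0,0,0],[0,0,0],[0,0,0],[0,0,0],[0,0,0]])

```text
clock: 1.35
position: [0.3915, -0.2834, 0.4921]
tool_rot: [3.142, 0.0, -0.155]
force: [0.6, 0.5, 0.7]
grip_width: 0.045
```

Run:
```python
from h import *
rel([(np.array([.55,0.05,.48]),rot(90)),(np.array([.55,0.08,.40]),rot(45)),at(bar(0),rot(45),.12)])
```

```text
t 1.35 pos [ 0.3915 -0.2834  0.4921] force [0.5979 0.4911 0.7182] grip 0.045 q [ 0.5534  0.1148 -0.0566  1.5189  0.0066  1.5081 -1.2291]
slide [10.5, -35.4, 1.2] turn [0.0, 0.0, 0.0]
slide [10.0, -38.4, 9.2] turn [-45.0, -0.0, 0.0]
slide [11.7, -29.5, 34.3] turn [-45.0, -0.0, 0.0]
```

Request:
arm_command(gripper=[4.5,4.5,4.5,4.5,4.5], slide=[[10,-38,9],[10,-38,9],[10,-38,9],[10,-38,9],[10,-38,9]], turn=[[-45,0,0],[-45,0,0],[-45,0,0],[-45,0,0],[-45,0,0]])

```text
clock: 1.98
position: [0.5064, -0.0196, 0.4251]
tool_rot: [2.351, -0.001, -0.152]
force: [2.4, -1.3, 0.6]
grip_width: 0.0451
```

Run:
```python
from h import *
rel([(np.array([.55,0.08,.40]),rot(45)),at(bar(0),rot(45),.12)])
```

```text
t 1.98 pos [ 0.5064 -0.0196  0.4251] force [ 2.3683 -1.2839  0.6124] grip 0.0451 q [-0.1736  0.3888 -0.4157  1.5791  0.713   1.7863 -2.3867]
slide [2.8, -9.2, -5.7] turn [0.3, -0.2, 0.1]
slide [4.4, -20.7, 18.3] turn [0.3, -0.2, 0.1]
```

Request:
arm_command(gripper=[4.5,4.5,4.5,4.5,4.5], slide=[[3,-9,-6],[3,-9,-6],[3,-9,-6],[3,-9,-6],[3,-9,-6]], turn=[[0,0,-60],[0,0,-60],[0,0,-60],[0,0,-60],[0,0,-60]])

```text
clock: 2.6
position: [0.5521, 0.0777, 0.4042]
tool_rot: [2.611, 0.61, 0.618]
force: [0.4, -0.4, -0.1]
grip_width: 0.045
```

Request:
arm_command(gripper=[4.5,4.5,4.5,4.5,4.5], slide=[[0,0,0],[0,0,0],[0,0,0],[0,0,0],[0,0,0]], turn=[[0,0,-60],[0,0,-60],[0,0,-60],[0,0,-60],[0,0,-60]])

```text
clock: 3.22
position: [0.552, 0.0776, 0.4043]
tool_rot: [-2.844, 0.739, 1.842]
force: [0.2, 0.1, -0.5]
grip_width: 0.0451
```

Request:
arm_command(gripper=[4.5,4.5,4.5,4.5,4.5], slide=[[0,0,0],[0,0,0],[0,0,0],[0,0,0],[0,0,0]], turn=[[0,0,-60],[0,0,-60],[0,0,-60],[0,0,-60],[0,0,-60]])

```text
clock: 3.85
position: [0.552, 0.0776, 0.4043]
tool_rot: [-2.382, 0.226, 2.754]
force: [0.8, -0.4, 0.6]
grip_width: 0.0451
```

```bash
cat >> h.py <<'E'
FL=Ro.from_euler("z",180,degrees=True)
_r0=rot
def rot(a): return _r0(a)*FL
E
python3 - <<'E'
from h import *
rel([(np.array([.55,0.08,.40]),rot(45)),at(bar(0),rot(45),.12)])
E
```

```text
t 3.85 pos [0.552  0.0776 0.4043] force [ 0.8132 -0.3912  0.634 ] grip 0.0451 q [-0.2415  0.5671 -0.5368  1.3734  0.7463  1.9255  0.316 ]
slide [0.4, 0.4, 0.2] turn [-0.0, -0.0, -18.5]
slide [2.5, 11.7, 24.2] turn [-0.0, -0.0, -18.5]
```

Request:
arm_command(gripper=[4.5,4.5,4.5,4.5,4.5], slide=[[2.5,11.7,24],[2.5,11.7,24],[2.5,11.7,24],[2.5,11.7,24],[2.5,11.7,24]], turn=[[0,0,-18.5],[0,0,-18.5],[0,0,-18.5],[0,0,-18.5],[0,0,-18.5]])

```text
clock: 4.47
position: [0.5516, -0.0108, 0.1484]
tool_rot: [-2.354, 0.0, 2.981]
force: [-0.1, -0.1, 1.0]
grip_width: 0.0452
```

Run:
```python
from h import *
rel([at(bar(0),rot(45),.12),at(bar(0),rot(45))])
cv2.imwrite("pics/a.png",np.hstack([vision.grab_frame("side")[80:270,100:330],vision.grab_frame("top")[80:270,200:430]]))
```

```text
t 4.47 pos [ 0.5516 -0.0108  0.1484] force [-0.0832 -0.079   0.9926] grip 0.0452 q [-0.101   0.8038 -0.5324  1.6928  0.9019  1.5144  0.3668]
slide [-0.1, -0.0, -0.1] turn [-0.1, -0.2, -0.2]
slide [-0.1, 0.0, 11.9] turn [-0.1, -0.2, -0.2]
```

View pics/a.png

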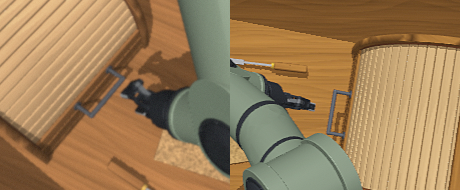

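Request:
arm_command(gripper=[4.5,4.5,4.5,4.5,4.5], slide=[[0,0,4],[0,0,8],[0,0,11.9],[0,0,11.9],[0,0,11.9]], turn=[[0,0,0],[0,0,0],[0,0,0],[0,0,0],[0,0,0]])

```text
clock: 5.2
position: [0.5412, -0.0907, 0.0685]
tool_rot: [-2.358, 0.007, 2.983]
force: [-0.5, 1.4, 0.6]
grip_width: 0.0449
```

Request:
arm_command(gripper=[0,0,0,0,0], slide=[[0,0,0],[0,0,0],[0,0,0],[0,0,0],[0,0,0]], turn=[[0,0,0],[0,0,0],[0,0,0],[0,0,0],[0,0,0]], force=40)

```text
clock: 5.82
position: [0.5404, -0.0915, 0.0677]
tool_rot: [-2.357, 0.006, 2.983]
force: [0.3, 4.8, 8.8]
grip_width: 0.0106
```

Run:
```python
from h import *
rel([at(bar(t),rot(45+np.degrees(t))) for t in (0,.06,.14,.24,.36,.5)])
```

```text
t 5.83 pos [ 0.5404 -0.0915  0.0677] force [0.2929 4.8356 8.7557] grip 0.0106 q [-0.0097  0.8847 -0.4737  1.8027  1.0339  1.3441  0.2986]
slide [0.1, 0.0, 0.4] turn [0.0, 0.1, -0.4]
slide [0.1, -1.2, -0.6] turn [-3.4, 0.1, -0.4]
slide [0.1, -2.9, -1.9] turn [-8.0, 0.1, -0.3]
slide [0.1, -5.2, -3.2] turn [-13.7, 0.1, -0.3]
slide [0.0, -8.1, -4.6] turn [-20.6, 0.2, -0.3]
slide [0.0, -11.6, -5.7] turn [-28.6, 0.2, -0.3]
```

Request:
arm_command(gripper=[0,0,0,0,0], slide=[[0,-1.2,-0.9],[0,-2.9,-2.2],[0,-5.2,-3.5],[0,-8.1,-4.9],[0,-11.6,-6.0]], turn=[[-3.4,0,0],[-8,0,0],[-13.7,0,0],[-20.6,0,0],[-28.6,0,0]])

```text
clock: 6.45
position: [0.5342, -0.1308, 0.1927]
tool_rot: [-2.86, 0.007, 2.985]
force: [4.0, -15.1, -17.6]
grip_width: 0.0103
```

Run:
```python
from h import *
b=at(bar(.5),rot(45+np.degrees(.5)))
rel([b]); rel([at(bar(t),rot(45+np.degrees(t))) for t in (.5,.62,.75,.88,1.01,1.12)],b)
```

```text
t 6.45 pos [ 0.5342 -0.1308  0.1927] force [  3.9883 -15.0559 -17.6274] grip 0.0103 q [ 0.4743  0.5451 -0.7055  1.8313  0.7036  1.0928  0.8414]
slide [0.1, -0.1, 0.3] turn [0.2, 0.4, -0.2]
t 6.45 pos [ 0.5342 -0.1308  0.1927] force [  3.9883 -15.0559 -17.6274] grip 0.0103 q [ 0.4743  0.5451 -0.7055  1.8313  0.7036  1.0928  0.8414]
slide [0.0, 0.0, 0.0] turn [0.0, 0.0, 0.0]
slide [-0.0, -2.5, -2.0] turn [-6.9, -0.0, -0.0]
slide [0.0, -5.4, -3.8] turn [-14.3, -0.0, -0.0]
slide [-0.0, -8.6, -5.2] turn [-21.8, -0.0, -0.0]
slide [0.0, -11.9, -6.1] turn [-29.2, -0.0, 0.0]
slide [0.0, -14.8, -6.6] turn [-35.5, -0.0, -0.0]
```

Request:
arm_command(gripper=[0,0,0,0,0], slide=[[0,-2.5,-2.0],[0,-5.4,-3.8],[0,-8.6,-5.2],[0,-11.9,-6.1],[0,-14.8,-6.6]], turn=[[-6.9,0,0],[-14.3,0,0],[-21.8,0,0],[-29.2,0,0],[-35.5,0,0]])

```text
clock: 7.08
position: [0.5148, -0.2544, 0.2988]
tool_rot: [2.805, 0.012, 2.981]
force: [24.9, -6.4, -18.7]
grip_width: 0.0106
```

Run:
```python
from h import *
b=at(bar(1.12),rot(45+np.degrees(1.12)))
rel([b]); rel([at(bar(t),rot(45+np.degrees(t))) for t in (1.12,1.2,1.27,1.33,1.37,1.39)],b)
```

```text
t 7.08 pos [ 0.5148 -0.2544  0.2988] force [ 24.9439  -6.3643 -18.7182] grip 0.0106 q [ 1.1327  0.5989 -0.9336  1.5461  0.1423  1.2458  1.649 ]
slide [0.1, -0.2, 0.3] turn [0.1, 0.7, -0.1]
t 7.08 pos [ 0.5148 -0.2544  0.2988] force [ 24.9439  -6.3643 -18.7182] grip 0.0106 q [ 1.1327  0.5989 -0.9336  1.5461  0.1423  1.2458  1.649 ]
slide [0.0, 0.0, 0.0] turn [0.0, 0.0, 0.0]
slide [-0.0, -1.6, -1.4] turn [-4.6, -0.0, -0.0]
slide [0.0, -3.2, -2.4] turn [-8.6, -0.0, -0.0]
slide [-0.0, -4.5, -3.3] turn [-12.0, -0.0, -0.0]
slide [-0.0, -5.4, -3.8] turn [-14.3, -0.0, -0.0]
slide [0.0, -5.9, -4.0] turn [-15.5, -0.0, -0.0]
```

Request:
arm_command(gripper=[0,0,0,0,0], slide=[[-0.1,-1.6,-1.3],[-0.2,-3.2,-2.2],[-0.3,-4.5,-3.1],[-0.3,-5.4,-3.6],[-0.3,-5.8,-3.8]], turn=[[-4.6,0,0],[-8.6,0,0],[-12,0,0],[-14.3,0,0],[-15.5,0,0]])

```text
clock: 7.7
position: [0.505, -0.3189, 0.3164]
tool_rot: [2.534, 0.005, 2.984]
force: [-14.8, 4.9, 31.9]
grip_width: 0.0101
```

Run:
```python
from h import *
rel([at(bar(1.39),rot(45+np.degrees(1.39)))])
```

```text
t 7.7 pos [ 0.505  -0.3189  0.3164] force [-14.8104   4.9125  31.8919] grip 0.0101 q [ 1.2525  0.7699 -0.9616  1.3383  0.0191  1.4595  1.8131]
slide [0.1, -0.5, -0.0] turn [0.2, 0.3, 0.1]
```

Request:
arm_command(gripper=[4.0,4.0,4.0,4.0,4.0], slide=[[0,0,0],[0,0,0],[0,0,0],[0,0,-6],[0,0,-12]], turn=[[0,0,0],[0,0,0],[0,0,0],[0,0,0],[0,0,0]])

```text
clock: 8.32
position: [0.4934, -0.3876, 0.4135]
tool_rot: [2.538, 0.004, 2.983]
force: [0.8, -0.7, 0.2]
grip_width: 0.0401
```

Run:
```python
from h import *
rel([at(bar(1.39),rot(45+np.degrees(1.39)))])
cv2.imwrite("pics/b.png",np.vstack([vision.grab_frame("side"),vision.grab_frame("top")])[:,:])
I=cv2.imread("pics/b.png"); cv2.imwrite("pics/b2.png",cv2.resize(np.hstack([I[:250,:300],I[384+80:384+330,230:]]),None,fx=1.3,fy=1.3))
```

```text
t 8.32 pos [ 0.4934 -0.3876  0.4135] force [ 0.7795 -0.6517  0.1641] grip 0.0401 q [ 1.2388  0.7702 -0.9464  1.0428  0.0163  1.7466  1.8195]
slide [0.1, -0.3, 11.9] turn [-0.0, 0.3, -0.0]
```

View pics/b2.png

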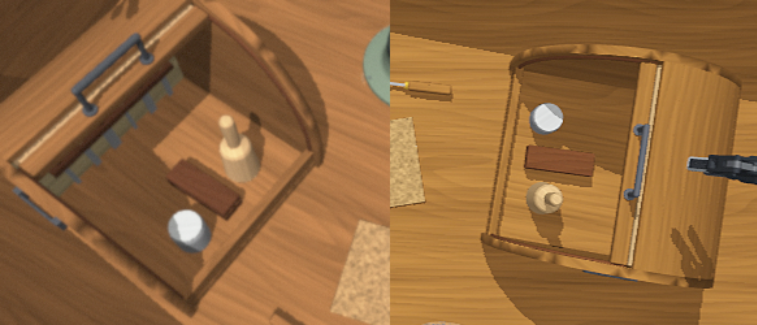

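Run:
```python
from h import *
I=cv2.imread("pics/b.png"); S,T=I[:384],I[384:]
print(plane("top",(354.6,232.3),.183),plane("side",(174.6,92.3),.183),tri((174.6,92.3),(354.6,232.3)))
p=plane("top",(354.6,232.3),.183); d=p-O; print("chest xy",d@XC,d@YC)
a=cv2.resize(S[80:150,150:220],None,fx=5,fy=5,interpolation=cv2.INTER_CUBIC);b=cv2.resize(T[205:275,325:395],None,fx=5,fy=5,interpolation=cv2.INTER_CUBIC)
cv2.imwrite("pics/m.png",np.hstack([a,b]))
```

```text
[ 0.431  -0.2116  0.183 ] [ 0.4316 -0.2159  0.183 ] (array([ 0.4321, -0.2126,  0.1858]), np.float64(0.0037958464880836953))
chest xy -0.13226980300758318 -0.08858302977061079
```

View pics/m.png

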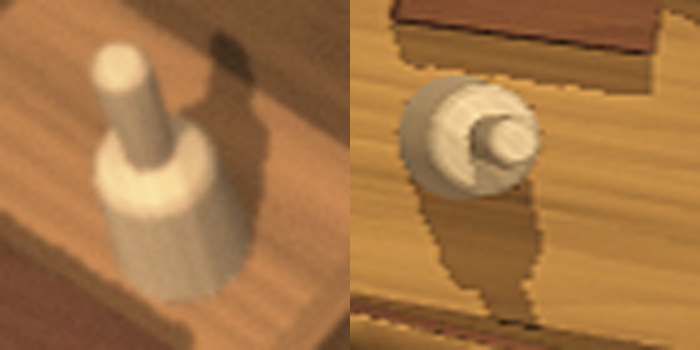

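Run:
```python
from h import *
t,s=(357.7,232.8),(174.0,93.2)
print(plane("top",t,.183),plane("side",s,.183),tri(s,t))
for p in (plane("top",t,.183),plane("side",s,.183)): d=p-O; print("chest xy",d@XC,d@YC)
# foot check: head outline in top; centre of foot circle
print(plane("top",(325+(455-350)/5-.4,205+137/5-.4),.05))
P=np.array([.4315,-.2165,0])
rel([(P+[0,0,.40],rot(90)),(P+[0,0,.13],rot(90))])
```

```text
[ 0.4298 -0.2196  0.183 ] [ 0.4343 -0.2158  0.183 ] (array([ 0.4295, -0.2215,  0.1736]), np.float64(0.0004685545969176845))
chest xy -0.1241406075568218 -0.08847790911783138
chest xy -0.12862692582668464 -0.08463436038881822
[ 0.4292 -0.2133  0.05  ]
t 8.43 pos [ 0.4941 -0.3903  0.4163] force [-0.2058  0.3838 -1.0627] grip 0.0401 q [ 1.2398  0.7686 -0.946   1.0359  0.0165  1.7468  1.8194]
slide [9.0, 12.4, 10.4] turn [34.4, 0.7, -0.3]
slide [9.3, -2.8, 32.7] turn [34.4, 0.7, -0.3]
```

Request:
arm_command(gripper=[7,7,7,7,7], slide=[[9,12.4,10.4],[9,12.4,10.4],[9,12.4,10.4],[9,12.4,10.4],[9,12.4,10.4]], turn=[[34.4,0.7,0],[34.4,0.7,0],[34.4,0.7,0],[34.4,0.7,0],[34.4,0.7,0]])

```text
clock: 9.05
position: [0.4306, -0.2114, 0.3973]
tool_rot: [-3.141, -0.006, 2.99]
force: [0.5, -0.5, 0.2]
grip_width: 0.0698
```

Run:
```python
from h import *
P=np.array([.4315,-.2175,0])
rel([(P+[0,0,.40],rot(90)),(P+[0,0,.13],rot(90))])
```

```text
t 9.05 pos [ 0.4306 -0.2114  0.3973] force [ 0.481  -0.4502  0.2192] grip 0.0698 q [ 1.1484  0.2461 -0.9913  1.6825  0.2116  1.3339  1.5385]
slide [-0.2, -0.6, -0.3] turn [-0.0, -0.4, 0.2]
slide [-0.3, -0.6, 26.7] turn [-0.0, -0.4, 0.2]
```

Request:
arm_command(gripper=[7,7,7,7,7], slide=[[-0.2,-0.6,5],[-0.2,-0.6,10],[-0.2,-0.6,15],[-0.2,-0.6,19],[-0.2,-0.6,19]], turn=[[0,0,0],[0,0,0],[0,0,0],[0,0,0],[0,0,0]])

```text
clock: 9.68
position: [0.4294, -0.2191, 0.2042]
tool_rot: [3.135, -0.012, 2.985]
force: [-0.0, 0.3, 1.1]
grip_width: 0.0701
```

Run:
```python
from h import *
P=np.array([.4315,-.2175,0])
rel([(P+[0,0,.13],rot(90))])
cv2.imwrite("pics/n.png",cv2.resize(np.hstack([vision.grab_frame("side")[50:190,100:240],vision.grab_frame("top")[170:310,290:430]]),None,fx=2.5,fy=2.5))
```

```text
t 9.68 pos [ 0.4294 -0.2191  0.2042] force [-0.0364  0.252   1.142 ] grip 0.0701 q [ 1.0347  0.4611 -0.8918  1.9532  0.433   0.9452  1.3428]
slide [-0.3, 0.1, 7.4] turn [0.4, -0.7, -0.1]
```

View pics/n.png

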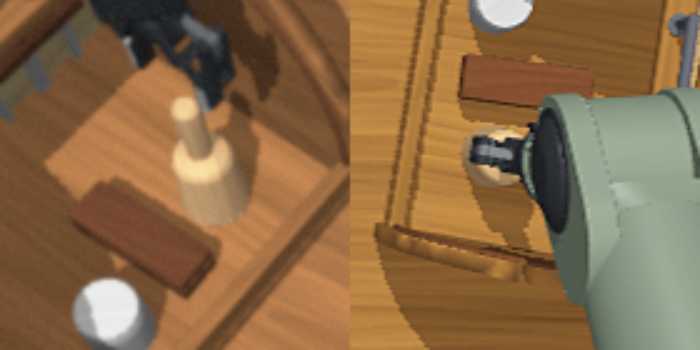

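Run:
```python
from h import *
cv2.imwrite("pics/o.png",cv2.resize(np.hstack([vision.grab_frame("side")[0:200,0:300],vision.grab_frame("top")[100:300,260:512]]),None,fx=1.4,fy=1.4))
```

```text
(no output)
```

View pics/o.png

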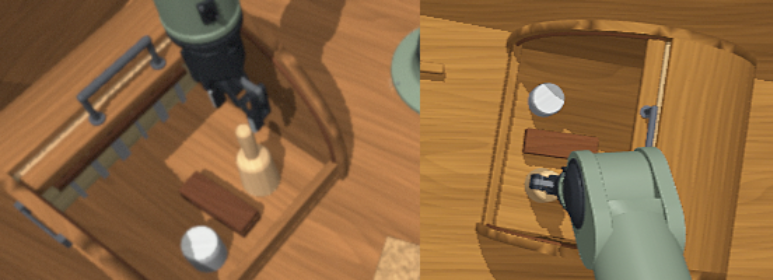

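Run:
```python
from h import *
for z in(.35,.4,.45,.5,.55): print(z,plane("top",(370.7,235.7),z), plane("top",(260+(685-420)/1.4,100+210/1.4),z))
```

```text
0.35 [ 0.4267 -0.2128  0.35  ] [ 0.3981 -0.387   0.35  ]
0.4 [ 0.4279 -0.2006  0.4   ] [ 0.4007 -0.3664  0.4   ]
0.45 [ 0.429  -0.1885  0.45  ] [ 0.4032 -0.3457  0.45  ]
0.5 [ 0.4302 -0.1763  0.5   ] [ 0.4058 -0.325   0.5   ]
0.55 [ 0.4313 -0.1642  0.55  ] [ 0.4083 -0.3043  0.55  ]
```

Request:
arm_command(gripper=[7,7,7,7,7], slide=[[-0.1,0,1.5],[-0.2,0.1,3],[-0.2,0.1,4.5],[-0.2,0.1,6],[-0.2,0.1,6]], turn=[[0.3,-0.5,0],[0.3,-0.5,0],[0.3,-0.5,0],[0.3,-0.5,0],[0.3,-0.5,0]])

```text
clock: 10.5
position: [0.4318, -0.2179, 0.1454]
tool_rot: [-3.141, -0.0, 2.986]
force: [-0.1, 0.2, 1.3]
grip_width: 0.0697
```

Request:
arm_command(gripper=[0,0,0,0,0], slide=[[0,0,0],[0,0,0],[0,0,0],[0,0,0],[0,0,0]], turn=[[0,0,0],[0,0,0],[0,0,0],[0,0,0],[0,0,0]], force=30)

```text
clock: 11.12
position: [0.4325, -0.2186, 0.1469]
tool_rot: [-3.139, 0.003, 2.985]
force: [-0.5, -3.4, 6.4]
grip_width: 0.0277
```

Run:
```python
from h import *
rel([])
```

```text
t 11.12 pos [ 0.4325 -0.2186  0.1469] force [-0.4749 -3.3666  6.3652] grip 0.0277 q [ 0.9684  0.5364 -0.8257  2.014   0.5435  0.8192  1.2426]
```

Request:
arm_command(gripper=[0,0,0,0,0], slide=[[0,0,0],[0,0,-1],[0,0,-4],[0,0,-8],[0,0,-12]], turn=[[0,0,0],[0,0,0],[0,0,0],[0,0,0],[0,0,0]], force=60)

```text
clock: 11.75
position: [0.4317, -0.2175, 0.2679]
tool_rot: [-3.14, 0.001, 2.986]
force: [-0.9, -0.2, -4.2]
grip_width: 0.0263
```

Run:
```python
from h import *
P=np.array([.497,.155,.25])
rel([(P,rot(90)),(P,rot(90)*Ro.from_euler("z",20,degrees=True)),(P,rot(90)*Ro.from_euler("z",-20,degrees=True))])
```

```text
t 11.75 pos [ 0.4317 -0.2175  0.2679] force [-0.8754 -0.2493 -4.212 ] grip 0.0263 q [ 1.087   0.374  -0.9453  1.8847  0.3484  1.0568  1.4152]
slide [-0.7, 37.8, 1.7] turn [-0.1, 0.1, 0.0]
slide [-0.7, 37.8, 1.7] turn [-0.1, 0.1, 20.0]
slide [-0.7, 37.8, 1.7] turn [-0.1, 0.1, -20.0]
```

Request:
arm_command(gripper=[0,0,0,0,0], slide=[[-0.1,5,0],[-0.2,11,0],[-0.3,17,0],[-0.4,23,0],[-0.5,28,0]], turn=[[0,0,0],[0,0,0],[0,0,0],[0,0,0],[0,0,0]])

```text
clock: 12.38
position: [0.4802, 0.0602, 0.2664]
tool_rot: [-3.14, 0.002, 2.987]
force: [0.9, -0.8, -5.4]
grip_width: 0.0264
```

Run:
```python
from h import *
P=np.array([.498,.157,.25])
rel([(P,rot(90))])
```

```text
t 12.38 pos [0.4802 0.0602 0.2664] force [ 0.8508 -0.8449 -5.4281] grip 0.0264 q [ 0.5285  0.3942 -0.9973  1.8838  0.3799  1.0672  0.7938]
slide [-0.3, 9.8, 1.6] turn [-0.1, 0.1, 0.0]
```

Request:
arm_command(gripper=[0,0,0,0,0], slide=[[-0.1,4,0],[-0.3,8,1],[-0.3,9.8,4],[-0.3,9.8,7],[-0.3,9.8,7]], turn=[[0,0,0],[0,0,0],[0,0,0],[0,0,0],[0,0,0]])

```text
clock: 13.0
position: [0.4976, 0.1539, 0.1947]
tool_rot: [-3.139, -0.002, 2.986]
force: [0.5, -1.2, -4.4]
grip_width: 0.0263
```

Run:
```python
from h import *
rel([(np.array([.498,.157,.136]),rot(90))])
cv2.imwrite("pics/p.png",cv2.resize(np.hstack([vision.grab_frame("side")[80:280,130:430],vision.grab_frame("top")[100:300,180:480]]),None,fx=1.3,fy=1.3))
```

```text
t 13.0 pos [0.4976 0.1539 0.1947] force [ 0.502  -1.1549 -4.4023] grip 0.0263 q [ 0.2535  0.5472 -0.9188  1.876   0.5215  0.9826  0.5177]
slide [-0.0, 0.3, 5.9] turn [-0.2, -0.1, 0.0]
```

View pics/p.png

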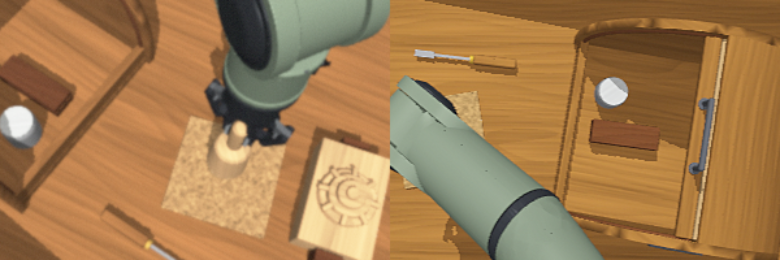

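Request:
arm_command(gripper=[0,0,0,0,0], slide=[[0,0.1,2],[0,0.3,4],[0,0.3,5.2],[0,0.3,5.7],[0,0.3,5.7]], turn=[[0,0,0],[0,0,0],[0,0,0],[0,0,0],[0,0,0]])

```text
clock: 13.72
position: [0.4993, 0.1571, 0.1386]
tool_rot: [-3.14, 0.001, 2.986]
force: [0.2, 0.2, -4.8]
grip_width: 0.0262
```

Request:
arm_command(gripper=[0,0,0,0], slide=[[0,0,0.1],[0,0,0.2],[0,0,0.3],[0,0,0.3]], turn=[[0,0,0],[0,0,0],[0,0,0],[0,0,0]])

```text
clock: 14.22
position: [0.4993, 0.1569, 0.1358]
tool_rot: [-3.14, 0.002, 2.986]
force: [0.6, 0.2, -4.5]
grip_width: 0.0269
```

Request:
arm_command(gripper=[0,0,0], slide=[[0,0,0.1],[0,0,0.2],[0,0,0.2]], turn=[[0,0,0],[0,0,0],[0,0,0]])

```text
clock: 14.6
position: [0.4996, 0.1569, 0.134]
tool_rot: [-3.14, 0.002, 2.986]
force: [-0.6, -1.2, 3.1]
grip_width: 0.0267
```

Request:
arm_command(gripper=[0,0,0], slide=[[0,0,0.1],[0,0,0.1],[0,0,0.1]], turn=[[0,0,0],[0,0,0],[0,0,0]])

```text
clock: 14.98
position: [0.5001, 0.157, 0.1339]
tool_rot: [-3.14, 0.004, 2.985]
force: [-2.8, -4.8, 22.0]
grip_width: 0.0265
```

Request:
arm_command(gripper=[0,0,3.2,5,6], slide=[[0,0,-0.1],[0,0,-0.1],[0,0,-0.1],[0,0,-0.1],[0,0,-0.1]], turn=[[0,0,0],[0,0,0],[0,0,0],[0,0,0],[0,0,0]])

```text
clock: 15.6
position: [0.4993, 0.1571, 0.1337]
tool_rot: [-3.14, 0.002, 2.986]
force: [0.3, 0.5, -0.4]
grip_width: 0.0599
```

Request:
arm_command(gripper=[7,7,7,7,7], slide=[[0,0,0],[0,0,-1],[0,0,-4],[0,0,-9],[0,0,-15]], turn=[[0,0,0],[0,0,0],[0,0,0],[0,0,0],[0,0,0]])

```text
clock: 16.23
position: [0.4986, 0.1572, 0.2856]
tool_rot: [-3.14, 0.001, 2.986]
force: [1.0, -0.5, -0.3]
grip_width: 0.0704
```

Request:
arm_command(gripper=[7,7,7,7,7], slide=[[0,0,-4],[-5,0,-8],[10,0,-10],[15,0,-10],[15,0,-10]], turn=[[0,0,0],[0,0,0],[0,0,0],[0,0,0],[0,0,0]])

```text
clock: 16.85
position: [0.361, 0.1796, 0.3825]
tool_rot: [-3.14, 0.001, 2.986]
force: [-0.9, 0.9, 1.9]
grip_width: 0.0699
```

Run:
```python
from h import *
rel([])
cv2.imwrite("pics/q.png",cv2.resize(np.hstack([vision.grab_frame("side")[:300,:430],vision.grab_frame("top")[80:380,60:490]]),None,fx=.92,fy=.92))
```

```text
t 16.85 pos [0.361  0.1796 0.3825] force [-0.8782  0.9253  1.9055] grip 0.0699 q [ 0.4944  0.0795 -1.1458  1.8662  0.0782  1.244   0.7401]
```

View pics/q.png

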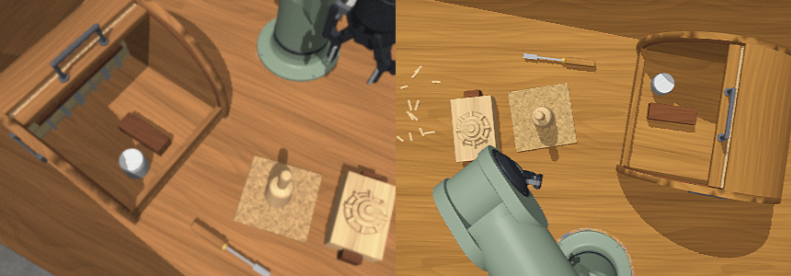

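```bash
python3 -c "
from workcell import job_done
print(job_done())"
```

```text
the job is handed in; nothing more can be done
None
```

The job is done and handed in at about 17 s of the 61 s allowed. `job_done()` gives no verdict.

- **Shutter:** I gripped the bar handle and carried it round its arc to about 1.37 to 1.39 rad, close to the 1.40 stop, then let go. It was still fully open in the last picture.
- **Mallet:** I lifted it out by its handle over the sill and set it head down near the middle of the cork mat. I lowered it until it touched (22 N at most in the readings there), let go and backed the arm off.

**Last checks:** the final pictures from both cameras show the mallet upright on the mat beside the carving. The tin, stone box and gouge are where they were, and the gripper is clear of everything.

**What disagreed:**
- The two cameras put the mallet's handle about 5 mm apart, so I used a point between them, and the grasp worked.
- The mat's centre also differed by a few millimetres between the views.
- While moving the shutter, the force between arm and handle read up to about 35 N at the ends of moves. I did not sample it within each move.

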